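# Check the bench emergency stop: press, twist free, reset

### The arm

A 6-joint arm with a two-finger parallel gripper is mounted at the origin on a cart in front of the work surface, level with it; the furniture and walls round the work are solid. World frame = base frame: x ahead of the robot, y to its left, z up, the work surface at z = 0. Lengths are in m, angles in rad, forces in N, time in s.
With the tool pointing down it reaches from about 0.375 to 0.9 m from the base axis. Payload 3.1 kg.
Tool frame: the origin (TCP) lies midway between the tips of the shut fingers; the grasp point (between the pads) lies 19 mm behind it; x points along the fingers, z is the direction in which the jaws open and shut, and the axes are right-handed (so a half turn about x gives the same grasp; the last joint's range is limited). The gripper opens to 85 mm and grips with 20 to 120 N. Pads are 22 mm wide; open, the fingers measure 114 mm over their backs; the gripper's body (76 mm by 85 mm) begins 54 mm behind the grasp point. The pads swing forward as they close: fully open they stand 13 mm farther back than shut.
Start: joints at [1.133, 0.527, 1.433, -0, 1.181, -0.178], TCP at [0.16, 0.604, 0.231] pointing down, gripper open.
Joint ranges: [-3.08, 3.08], [-0.75, 2.2], [0.22, 2.44], [-1.43, 4.57], [0, 2.65], [-2.85, 2.85]. Speed limits (rad/s): [2.79, 2.79, 3.14, 3.14, 3.14, 3.14].

### API

Orientations are given as a unit quaternion [x, y, z, w].
In Python, from station import status, snapshot, camera_params, ticket gives the robot as it stands.
- The arm moves only by the tool arm_command, never from a script. Its argument "series" is a list that holds one entry, the list of rows, each a list of 4 numbers: the shift along the tool's x, y, z in mm, then the turn about the tool's x in rad. A call has 1 to 10 rows; each row shifts and turns the commanded pose from where the row before left it, along the tool's axes as they then stand; what a row does not reach is not made up. A row lasts 1/10 s, in which the tool goes at most 50 mm and 8.59 degrees, less where a joint would pass 70% of its speed; a pose out of reach is approached as far as the arm can. A call is refused whole if a number of a shift passes 50 or a number of a turn 0.15, either way. A call with a gripper value outside its range is refused whole. "jaw" is the opening in per cent of the stroke, from 0 (shut) to 100 (fully open), set as the call begins (left out, the last holds). The fingers move at their own pace and stop on an object; "force" is the grip in N (left out, the last holds). Time passes only in rows, so rows that do not move let the fingers close. It gives the time, the measured TCP pose, the force and the opening at its end, in the units of the state.
- status.sense(): the state, without advancing time (a new reading comes with each control period).
- snapshot(name): name is "side" or "top" or "wrist"; returns the picture (420x560x3 uint8, red, green, blue); there is no depth.
- camera_params(name): a dict with "fovy" (degrees; the focal length in pixels is half the picture's height over the tangent of half this angle, whatever the lens; pixels are square), "cx", "cy" (the principal point, pixels), "k1" (the pictures are not rectified: a ray, as slopes to the right and down, at radius r is drawn at 1 + k1 r^2 times it, then the intrinsics apply), "extrinsics" (4x4, takes a point from camera to world coordinates); the wrist camera has in their place "mount" (4x4, takes a point from camera to tool coordinates, whose origin is the TCP and whose axes are the tool frame's). Camera axes: x right, y down, z forward; pixel columns grow to the right and rows downward; lengths in m; the calibration is good to about 2 mm. A picture is of the moment at which its call begins: read the wrist's pose just before it. camera_params takes no time and is no camera call.
- ticket.sign_off(): hands the job in, once; it reports no verdict.
The state is a dict: "t": time; "q": joint angles; "qd": joint speeds; "tau": joint torques, N m; "tcp_pos": TCP position; "tool_rot": TCP orientation; "force": force on the tool from outside, world axes, zero at the start; "ft_torque": the same for the moment, N m; "finger_gap": opening from 0.0 (shut) to 1.0 (fully open).
Only numpy, scipy, OpenCV 4.12 (cv2) and the standard library are available. Lean on these libraries where they do the work, as an engineer would, in place of code of your own. Each camera call takes 0.05 s, during which the arm holds its last target. There are 200 camera calls.

### The job

Test the bench's emergency stop with a fingertip: press the three-lobed mushroom head down until it latches, then push one of its lobes round clockwise (seen from above) until the latch lets go and the head springs back up, and only then press the round button of the small reset box all the way in and let it go. Just touch, press and push: do not lift or shift either box, and leave the small things standing around them where they are.

Things in the scene. Friction and masses are not known exactly. Their poses are not given: they have to be found in the camera images.
- stop_station: Square grey stop box, 110 x 110 mm (rubber foot 114 x 114 mm), its top at z = 45 mm, 2.4 kg, standing loose on the table; a cable gland sticks out 18 mm at the middle of its local +x side. Origin: centre of its underside, z up. In the middle of its top, above a 48 mm collar that ends 53.5 mm above the table, sits the black mushroom head.
- stop_head_top (a point): Centre of the top of the black mushroom head; moves and turns with it. z axis up, x axis towards one of its three lobes. The head is a disc 54 mm across and 18 mm high with a slightly domed top; three lobes stand out from it at 120 degrees. This point is 82 mm above the table with the head up, about 75 mm when latched.
- stop_lobe (a point): Upper face of the lobe on the head's x axis, 35 mm from the head's axis, at the centre of the lobe's round end; moves with the head. Each lobe is 14 mm wide, 14 mm high, reaches 42 mm from the axis, and its top lies 4 mm below the head's top. The other two lobes are alike, 120 degrees apart. The space between lobes is open from above: closed fingers fit in beside a lobe.
- stop_press (a joint): How far the head is pressed down, m: 0 = up, end stop 0.0085. Past about 0.007 a spring latch snaps in and the head then stays down at 0.0068. Takes about 2 N at first, 4 N to pass the latch, then bottoms hard; press at the middle of the head, downward.
- stop_twist (a joint): How far the head is turned clockwise seen from above, rad: rests at 0 (does not turn anticlockwise), end stop 1.0. A light spring (0.02 to 0.04 N m) turns it back when let go. With the head latched down, turning past about 0.6 frees the latch and the head springs up; it then turns back to 0 by itself when let go.
- reset_station: Square grey reset box, 80 x 80 mm (rubber foot 84 x 84 mm), its top at z = 35 mm, 1.6 kg, standing loose on the table; a cable gland sticks out 18 mm at the middle of its local +x side. Origin: centre of its underside, z up. One plain round push button in a steel ring stands in the middle of its top.
- reset_button_top (a point): Centre of the top face of the round reset button (32 mm diameter), 57 mm above the table when out; its z axis is up; press it straight down.
- reset_button (a joint): How far the reset button is pressed in, m: 0 = out, 0.006 = fully in (takes 5 N); springs back when let go.
- weight_100g: Brass weight, 22 mm diameter, 30 mm high, standing loose near the stop box. Origin at the centre of its underside. To be left alone.
- vial_a: Glass vial with cap, 21 mm diameter, 52 mm high, standing loose near the stop box. Origin at the centre of its underside. To be left alone.
- eraser: Sleeved eraser, 21 x 42 x 13 mm, lying near the stop box. Origin at the centre of its underside. To be left alone.
- cork: Cork, 26 mm diameter, 24 mm high, standing near the reset box. Origin at the centre of its underside. To be left alone.
- pin_tin: Round tin, 67 mm diameter, 25 mm high, near the reset box. Origin at the centre of its underside. To be left alone.
- glue_stick: Glue stick, 26 mm diameter, 84 mm high, standing near the reset box. Origin at the centre of its underside. To be left alone.
- fine_marker: Marker pen, 137 mm long, 13 mm thick, lying in front of the balance. Origin at the centre of its underside. To be left alone.
- analytical_balance: Analytical balance with a glass draught shield, about 372 x 208 mm and 344 mm tall, long side along x, fixed between the two boxes. Origin at the centre of its underside, at about x = 0.67, y = 0.09 m. It is not part of the job: pass in front of it.
Not all that is in view belongs to the job. What is shaped like the reset_station but blue is not meant.

How it is judged:
On the way, in this order (a step that is already met when the one before it is completed fails the run):
1. the mushroom head is pressed in past its latch (deeper than 7.2 mm), or stays down untouched ((value of joint stop_press above 0.0072 m or (value of joint stop_press above 0.005 m and contact force between each of the arm, the fingers and stop_station below 0.1 N))), for 0.1 s.
2. twisted clockwise, the head has come free of its latch and sprung back up (value of joint stop_press below 0.0015 m), for 0.1 s.
3. the reset button is pressed in (over 4.5 mm) (value of joint reset_button above 0.0045 m and value of joint stop_press below 0.0015 m), for 0.05 s.
At the end, for the whole second after the job is handed in: The mushroom head is up again (within 1.5 mm) and turned back (within 0.15 rad), the reset button is out (within 1.5 mm), both boxes are at rest within 20 mm of where they stood (value of joint each of stop_press, reset_button below 0.0015 m and value of joint stop_twist below 0.15 rad and distance of each of stop_station, reset_station from where it was at the start of the episode below 0.02 m and linear speed of each of stop_station, reset_station below 0.02 m/s); the robot touches nothing.
It fails at once if the reset button is pressed while the stop is still in (value of joint reset_button above 0.003 m and value of joint stop_press above 0.004 m).
It fails at once if a box is lifted (over 8 mm) or tipped (height (world z) of any of stop_station, reset_station above 0.008 m or angle between any of stop_station, reset_station's own z axis and vertical above 0.12 rad).
It fails at once if a box is shoved more than 25 mm (distance of any of stop_station, reset_station from where it was at the start of the episode above 0.025 m).
It fails at once if a small thing standing around is moved more than 25 mm or lifted (distance of any of weight_100g, vial_a, eraser, cork, pin_tin, glue_stick, fine_marker from where it was at the start of the episode above 0.025 m).
It also fails if it takes over 72 s, if anything falls off the work surface, if the arm or the gripper's body presses on something with over 40 N, if the wrist force passes 120 N, or if a joint passes its speed limit or range.

## Working session

There is one attempt and no reset: what is moved stays moved. The work goes in short steps, Python scripts to look and compute and a tool call to move; the robot and the scene stay as the last step left them, time stands still between calls to the robot, and variables do not carry over. Pictures are saved under pics/ and viewed, about 8 in all and at most 12, crops included, and the job is handed in when it is done.

Besides the shell and the picture viewer there is one more tool, called after "Emit:" as a command line: name --argument value ..., lists and objects as JSON in quotes. arm_command: Moves the arm, as the interface text tells. Its arguments: {"type":"object","properties":{"series":{"type":"array"},"jaw":{"type":"number"},"force":{"type":"number"}},"required":["series"]}

```bash
mkdir -p pics
cat > h.py <<'E'
import numpy as np, cv2
from scipy.spatial.transform import Rotation as R
from station import status, snapshot, camera_params, ticket
def cam(name, s=None):
    p=camera_params(name); f=210/np.tan(np.radians(p['fovy'])/2)
    if name=='wrist':
        T=np.eye(4);T[:3,:3]=R.from_quat(s['tool_rot']).as_matrix();T[:3,3]=s['tcp_pos'];E=T@np.array(p['mount'])
    else: E=np.array(p['extrinsics'])
    K=np.array([[f,0,p['cx']],[0,f,p['cy']],[0,0,1]]); return K,np.array([p['k1'],0,0,0.]),E
def plane(c,px,z):
    K,d,E=c; u=cv2.undistortPoints(np.array(px,float).reshape(-1,1,2),K,d).reshape(-1,2)
    r=np.c_[u,np.ones(len(u))]@E[:3,:3].T; o=E[:3,3]; return o+r*((z-o[2])/r[:,2])[:,None]
def proj(c,P):
    K,d,E=c; W=np.linalg.inv(E); q=np.array(P,float).reshape(-1,3)@W[:3,:3].T+W[:3,3]
    return cv2.projectPoints(q,np.zeros(3),np.zeros(3),K,d)[0].reshape(-1,2)
def save(n,im): cv2.imwrite(f'pics/{n}.png',im[:,:,::-1])
E
python3 - <<'E'
from h import *
s=status.sense();print({k:np.round(v,3) for k,v in s.items()})
for n in('top','side'):
    save(n+'1',snapshot(n));c=cam(n);print(n,c[0][0,0],c[1][0],c[2].round(3).tolist())
print(camera_params('wrist'))
E
```

```text
{'t': np.float64(0.0), 'q': array([ 1.133,  0.528,  1.434,  0.   ,  1.181, -0.178]), 'qd': array([-0.001,  0.   , -0.002,  0.   ,  0.   , -0.001]), 'tau': array([ 1.0000e-03, -4.4235e+01, -1.7803e+01, -0.0000e+00,  8.0000e-03,
       -0.0000e+00]), 'tcp_pos': array([0.16 , 0.604, 0.23 ]), 'tool_rot': array([-0.432,  0.561,  0.431,  0.56 ]), 'force': array([-0.798,  0.219, -0.182]), 'ft_torque': array([-0.017, -0.061,  0.01 ]), 'finger_gap': np.float64(1.002)}
top 468.0493771378404 -0.07383879353609378 [[-0.013, -0.977, 0.212, 0.2], [-1.0, 0.012, -0.003, -0.026], [0.001, -0.212, -0.977, 1.759], [0.0, 0.0, 0.0, 1.0]]
side 381.7535251771969 0.01800777992080954 [[0.88, -0.285, 0.38, 0.044], [-0.475, -0.488, 0.733, -1.002], [-0.023, -0.825, -0.565, 0.81], [0.0, 0.0, 0.0, 1.0]]
{'fovy': 66.51956799935728, 'cx': 279.73811871101475, 'cy': 213.33446675129275, 'k1': -0.04965152841015294, 'mount': array([[ 3.88292397e-04, -3.01282776e-01,  9.53534760e-01,
        -1.42396901e-01],
       [ 1.27909335e-04, -9.53534809e-01, -3.01282844e-01,
         7.70782330e-02],
       [ 9.99999916e-01,  2.38951834e-04, -3.31713437e-04,
         1.04901802e-03],
       [ 0.00000000e+00,  0.00000000e+00,  0.00000000e+00,
         1.00000000e+00]])}
```

View pics/top1.png

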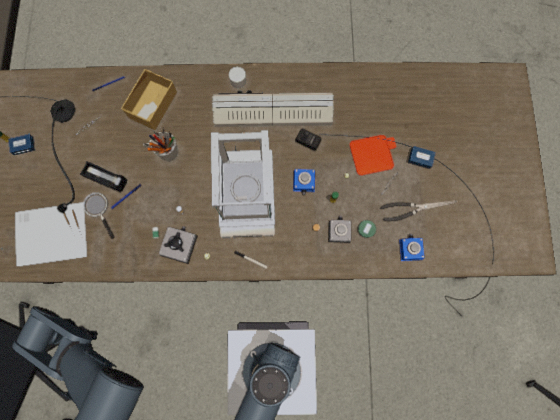

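View pics/side1.png

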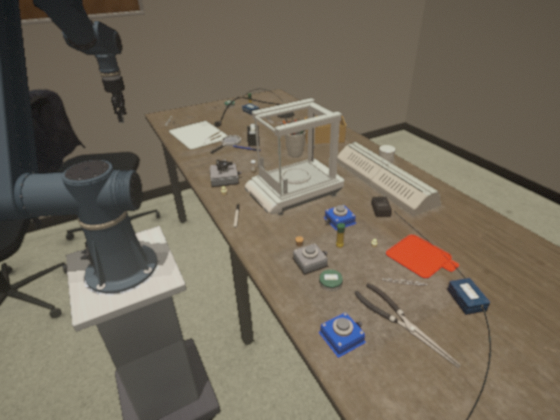

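The top view shows the stop box with its black three-lobed head at about (178,245). There are three reset-shaped boxes: grey at (340,231), blue at (305,180) and blue at (413,249). The grey one is meant, because the blue ones are excluded. I'll confirm with one enlarged crop of both boxes and measure them.

Run:
```python
from h import *
im=snapshot('top');c=cam('top')
a=cv2.resize(im[205:285,135:225],None,fx=6,fy=6,interpolation=2)[:,:400+140]
b=cv2.resize(im[195:275,295:335+50],None,fx=6,fy=6,interpolation=2)
save('crop',cv2.resize(np.hstack([a,b]),(800,356)))
print(plane(c,[[175,240]],.082),plane(c,[[340,229]],.057),plane(c,[[305,178]],.057))
g=cv2.cvtColor(im,cv2.COLOR_RGB2HSV)
m=(g[...,2]<60).astype(np.uint8); m[:225]=0;m[258:]=0;m[:,:160]=0;m[:,195:]=0
n,l,st,ce=cv2.connectedComponentsWithStats(m);print(st,ce)
```

```text
[[0.47140182 0.34175976 0.082     ]] [[ 0.50919402 -0.26268999  0.057     ]] [[ 0.70705208 -0.13804446  0.057     ]]
[[     0      0    560    420 235027]
 [   181    228      4      3      7]
 [   165    233     18     18    143]
 [   189    241      6     17     23]] [[279.57504882 209.4755326 ]
 [182.71428571 229.14285714]
 [175.00699301 242.34965035]
 [191.73913043 249.30434783]]
```

View pics/crop.png

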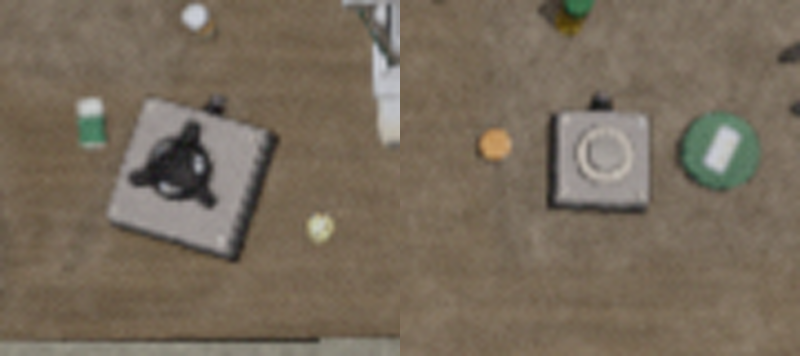

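The crop confirms both targets. The stop head centre is at about px (175,243), with lobes pointing up-right, left and lower-right. The plain grey box with its steel-ringed button is at about px (341,230), with an orange cork and green tin beside it.

Run:
```python
from h import *
c=cam('top');s=status.sense()
k=4.444
P=plane(c,[[135+177/k,205+168/k]],.082)[0]; B=plane(c,[[295+205/k,195+155/k]],.057)[0]
L=plane(c,[[135+x/k,205+y/k] for x,y in((190,128),(137,178),(208,200))],.076)
print(P,B,L,[np.degrees(np.arctan2(*(l-P)[[1,0]])).round() for l in L])
M=R.from_quat(s['tool_rot']).as_matrix();print(M.round(3));print('tool shift mm',M.T@(np.array([P[0],P[1],.23])-s['tcp_pos'])*1000)
```

```text
[0.46110588 0.34205492 0.082     ] [ 0.50583754 -0.26674625  0.057     ] [[0.4952032  0.33367507 0.076     ]
 [0.45409913 0.37613443 0.076     ]
 [0.43534306 0.31703538 0.076     ]] [np.float64(-14.0), np.float64(102.0), np.float64(-136.0)]
[[-0.001 -0.967  0.256]
 [-0.001  0.256  0.967]
 [-1.     0.    -0.002]]
tool shift mm [   0.75022955 -358.3344921  -175.80413004]
```

Emit:
arm_command --series '[[[0, -36, -17.5, 0], [0, -36, -17.5, 0], [0, -36, -17.5, 0], [0, -36, -17.5, 0], [0, -36, -17.5, 0], [0, -36, -17.5, 0], [0, -36, -17.5, 0], [0, -36, -17.5, 0], [0, -36, -17.5, 0], [0, -34, -17.5, 0]]]' --jaw 0 --force 40

```text
t: 1.15
tcp_pos: [0.4623, 0.342, 0.2311]
tool_rot: [-0.431, 0.561, 0.431, 0.56]
force: [-0.5, 1.5, -0.4]
finger_gap: -0.0
```

Emit:
arm_command --series '[[[0, 0, 0, 0], [0, 0, 0, 0], [0, 0, 0, 0], [0, 0, 0, 0]]]'

```text
t: 1.55
tcp_pos: [0.4599, 0.3442, 0.2312]
tool_rot: [-0.432, 0.56, 0.432, 0.56]
force: [-0.0, 0.0, 0.2]
finger_gap: 0.002
```

Run:
```python
from h import *
s=status.sense();im=snapshot('wrist');save('w1',im);np.save('w1.npy',im)
c=cam('wrist',s);print(s['t'],s['tcp_pos'],s['force'],s['finger_gap'],proj(c,[[.461,.342,.082]]))
import json;json.dump({k:np.array(v).tolist() for k,v in s.items()},open('w1.json','w'))
```

```text
1.55 [0.45992791 0.34421718 0.23119825] [-0.02476694  0.01227777  0.17932326] 0.0016330250882092888 [[276.79775924 199.83534376]]
```

View pics/w1.png

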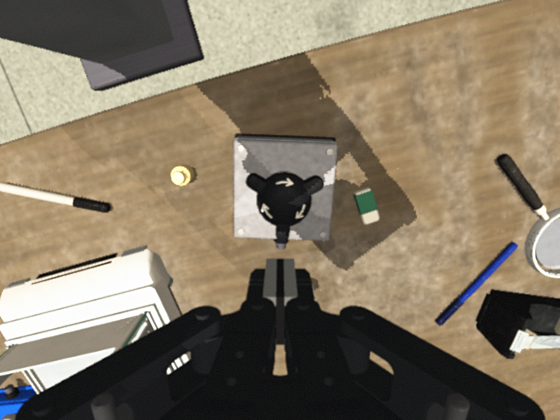

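The wrist view shows the head at about (284,198), with lobe tips at about (282,244), (249,181) and (321,183). The fingertips are at about (280,262). Next I'll measure the dark blob precisely.

Run:
```python
from h import *
import json
s=json.load(open('w1.json'));im=np.load('w1.npy');c=cam('wrist',s)
m=(im.max(2)<60).astype(np.uint8);m[:160]=0;m[248:]=0;m[:,:236]=0;m[:,334:]=0
m=cv2.morphologyEx(m,cv2.MORPH_CLOSE,np.ones((9,9)))
n,l,st,ce=cv2.connectedComponentsWithStats(m);i=1+st[1:,4].argmax();print(st[i])
ys,xs=np.where(l==i);W=plane(c,np.c_[xs,ys],.076)[:,:2]
co=cv2.findContours((l==i).astype(np.uint8),cv2.RETR_EXTERNAL,cv2.CHAIN_APPROX_NONE)[0][0].reshape(-1,2)
C=plane(c,co,.078)[:,:2]
g=(l==i).astype(np.uint8);o=cv2.morphologyEx(g,cv2.MORPH_OPEN,cv2.getStructuringElement(2,(35,35)))
ys,xs=np.where(o);d=plane(c,[[(xs.min()+xs.max())/2,(ys.min()+ys.max())/2]],.078)[0];print('disc px',xs.min(),xs.max(),ys.min(),ys.max(),d)
r=C-d[:2];a=np.degrees(np.arctan2(r[:,1],r[:,0]));q=np.hypot(*r.T)*1e3
b=np.arange(-180,180,10);print([(int(t),round(q[(a>=t)&(a<t+10)].max(),1)) for t in b if ((a>=t)&(a<t+10)).any()])
k=g-o;n,l,st,ce=cv2.connectedComponentsWithStats(k)
for j in range(1,n):
  if st[j,4]>60:
    p=plane(c,[ce[j]],.076)[0];print(st[j],p,np.degrees(np.arctan2(p[1]-d[1],p[0]-d[0])))
M=R.from_quat(s['tool_rot']).as_matrix();print('to head',M.T@(np.array([d[0],d[1],.082])-s['tcp_pos'])*1000)
```

```text
[ 247  172   76   72 2962]
disc px 258 310 172 226 [0.46297975 0.3485499  0.078     ]
[(-180, np.float64(26.5)), (-170, np.float64(26.2)), (-160, np.float64(29.7)), (-150, np.float64(39.9)), (-140, np.float64(40.4)), (-130, np.float64(38.2)), (-120, np.float64(26.5)), (-110, np.float64(24.9)), (-100, np.float64(25.7)), (-90, np.float64(26.1)), (-80, np.float64(26.6)), (-70, np.float64(26.5)), (-60, np.float64(26.6)), (-50, np.float64(26.9)), (-40, np.float64(27.4)), (-30, np.float64(45.0)), (-20, np.float64(45.4)), (-10, np.float64(37.0)), (0, np.float64(27.2)), (10, np.float64(27.0)), (20, np.float64(26.6)), (30, np.float64(26.0)), (40, np.float64(26.4)), (50, np.float64(25.7)), (60, np.float64(25.7)), (70, np.float64(25.0)), (80, np.float64(31.3)), (90, np.float64(39.0)), (100, np.float64(40.1)), (110, np.float64(38.7)), (120, np.float64(28.9)), (130, np.float64(25.7)), (140, np.float64(25.8)), (150, np.float64(25.9)), (160, np.float64(26.1)), (170, np.float64(25.7))]
[247 173  21  24 219] [0.43957075 0.3260689  0.076     ] -136.15849411516996
[302 176  21  18 215] [0.45565403 0.37996247 0.076     ] 103.12732705825525
[275 225  15  19 205] [0.49791041 0.33765417 0.076     ] -17.323987872940872
to head [149.19528655  -1.96248624   5.01185643]
```

Emit:
arm_command --series '[[[40, -2, 5, 0], [40, 0, 0, 0], [40, 0, 0, 0], [18, 0, 0, 0], [0, 0, 0, 0], [0, 0, 0, 0], [0, 0, 0, 0]]]'

```text
t: 2.3
tcp_pos: [0.4653, 0.3487, 0.0949]
tool_rot: [-0.432, 0.559, 0.431, 0.561]
force: [0.6, 0.8, 0.3]
finger_gap: 0.006
```

Emit:
arm_command --series '[[[5, 0, 0, 0], [4, 0, 0, 0], [3, 0, 0, 0], [3, 0, 0, 0], [2.5, 0, 0, 0], [0, 0, 0, 0], [0, 0, 0, 0]]]'

```text
t: 3.0
tcp_pos: [0.4646, 0.3478, 0.0759]
tool_rot: [-0.431, 0.56, 0.431, 0.561]
force: [-1.2, -0.2, 2.1]
finger_gap: -0.001
```

Emit:
arm_command --series '[[[1, 0, 0, 0], [1, 0, 0, 0], [0.5, 0, 0, 0], [0, 0, 0, 0], [0, 0, 0, 0]]]'

```text
t: 3.5
tcp_pos: [0.4646, 0.3478, 0.0736]
tool_rot: [-0.431, 0.56, 0.431, 0.561]
force: [-0.1, 0.4, 5.6]
finger_gap: -0.001
```

Emit:
arm_command --series '[[[0.5, 0, 0, 0], [0.5, 0, 0, 0], [0, 0, 0, 0], [0, 0, 0, 0], [0, 0, 0, 0]]]'

```text
t: 4.0
tcp_pos: [0.4646, 0.3479, 0.0734]
tool_rot: [-0.431, 0.56, 0.431, 0.561]
force: [-1.6, -0.1, 10.7]
finger_gap: -0.003
```

Emit:
arm_command --series '[[[-15, 0, 0, 0], [-15, 0, 0, 0], [0, -18, 15, 0], [0, -18, 15, 0], [0, 0, 0, 0], [0, 0, 0, 0], [0, 0, 0, 0]]]'

```text
t: 4.7
tcp_pos: [0.5052, 0.3667, 0.1014]
tool_rot: [-0.431, 0.562, 0.432, 0.559]
force: [-0.3, 0.4, 0.2]
finger_gap: -0.005
```

Run:
```python
from h import *
s=status.sense();im=snapshot('wrist');c=cam('wrist',s)
print(s['t'],s['tcp_pos'],s['force'])
u=[int(v) for v in proj(c,[[.463,.3485,.075]])[0]];print(u)
d=np.array([.463,.3485]);a=np.radians(-16.8);e=np.array([np.cos(a),np.sin(a)])
for z,col in((.071,(255,0,0)),(.078,(0,255,0))):
  for k in range(3):
    b=a+k*2.0944;p=proj(c,[[*(d+.042*np.array([np.cos(b),np.sin(b)])),z]])[0];cv2.circle(im,(int(p[0]),int(p[1])),2,col,-1)
x0=max(u[0]-110,0);y0=max(u[1]-80,0);save('w2',cv2.resize(im[y0:y0+200,x0:x0+260],None,fx=3,fy=3,interpolation=2));print(x0,y0)
```

```text
4.7 [0.50515679 0.36667102 0.10139197] [-0.33811238  0.3586557   0.19755599]
[225, 191]
115 111
```

View pics/w2.png

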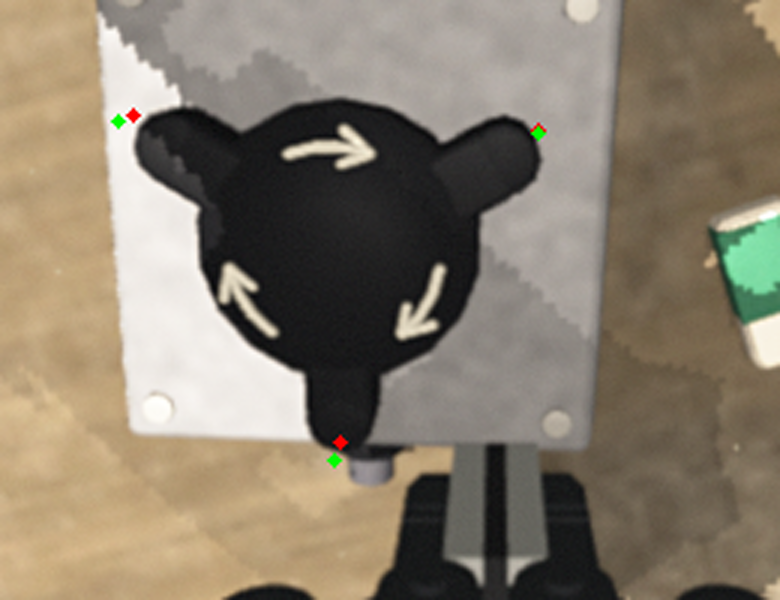

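The red (latched-height) marks match the lobe tips, so the head is latched. The finger stands clear on the CCW side of the lobe at crop (340,410). I'll go down beside it.

Emit:
arm_command --series '[[[0, -2, 0, 0], [14, 0, 0, 0], [14, 0, 0, 0], [12, 0, 0, 0], [0, 0, 0, 0], [0, 0, 0, 0], [0, 0, 0, 0]]]'

```text
t: 5.45
tcp_pos: [0.5091, 0.3671, 0.0624]
tool_rot: [-0.431, 0.56, 0.431, 0.561]
force: [-0.4, -0.2, -0.6]
finger_gap: 0.004
```

Emit:
arm_command --series '[[[0, 0, -2, 0], [0, 0, -2, 0], [0, 0, -2, 0], [0, 0, 0, 0], [0, 0, 0, 0]]]'

```text
t: 5.95
tcp_pos: [0.5074, 0.3611, 0.0625]
tool_rot: [-0.431, 0.56, 0.431, 0.56]
force: [-0.7, 0.1, -0.5]
finger_gap: -0.002
```

Emit:
arm_command --series '[[[0, -1.1, -2, 0.05], [0, -1.1, -2, 0.05], [0, -1.1, -2, 0.05], [0, -1.1, -2, 0.05], [0, -1.1, -2, 0.05], [0, -1.1, -2, 0.05], [0, -1.1, -2, 0.05], [0, -1.1, -2, 0.05], [0, 0, 0, 0], [0, 0, 0, 0]]]'

```text
t: 6.95
tcp_pos: [0.5089, 0.3432, 0.0625]
tool_rot: [-0.312, 0.634, 0.312, 0.635]
force: [0.2, 1.2, 0.7]
finger_gap: -0.0
```

Emit:
arm_command --series '[[[0, -1.1, -2, 0.05], [0, -1.1, -2, 0.05], [0, -1.1, -2, 0.05], [0, -1.1, -2, 0.05], [0, -1.1, -2, 0.05], [0, -1.1, -2, 0.05], [0, -1.1, -2, 0.05], [0, -1.1, -2, 0.05], [0, 0, 0, 0], [0, 0, 0, 0]]]'

```text
t: 7.95
tcp_pos: [0.5033, 0.326, 0.0625]
tool_rot: [-0.18, 0.683, 0.18, 0.684]
force: [1.5, 0.3, -0.5]
finger_gap: 0.006
```

Run:
```python
from h import *
s=status.sense();im=snapshot('wrist');c=cam('wrist',s)
r=np.array(s['tcp_pos'])[:2]-[.463,.3485];print(s['tcp_pos'],s['force'],np.hypot(*r),np.degrees(np.arctan2(r[1],r[0])))
u=[int(v) for v in proj(c,[[.463,.3485,.075]])[0]]
x0=max(u[0]-110,0);y0=max(u[1]-80,0);save('w3',cv2.resize(im[y0:y0+200,x0:x0+260],None,fx=3,fy=3,interpolation=2));print(x0,y0)
```

```text
[0.50327241 0.32604969 0.06254894] [ 1.50461693  0.32793352 -0.45988664] 0.046107307764545385 -29.13797589301343
111 127
```

View pics/w3.png

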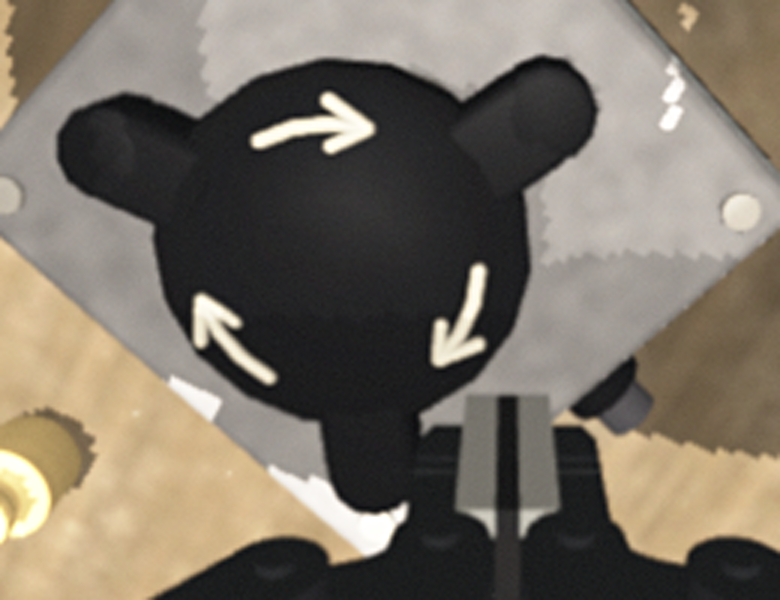

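The lobe at crop (370,460) is being pushed and the head has turned about 0.67 rad. I'll push a little further.

Emit:
arm_command --series '[[[0, -1.1, -2, 0.05], [0, -1.1, -2, 0.05], [0, -1.1, -2, 0.05], [0, -1.1, -2, 0.05], [0, 0, 0, 0], [0, 0, 0, 0]]]'

```text
t: 8.6
tcp_pos: [0.4976, 0.3187, 0.0624]
tool_rot: [-0.11, 0.698, 0.11, 0.699]
force: [1.4, -1.4, 0.3]
finger_gap: -0.004
```

Run:
```python
from h import *
c=cam('top')
s=status.sense();im=snapshot('wrist');c=cam('wrist',s);np.save('w4.npy',im)
print(s['tcp_pos'],s['force'],s['ft_torque'])
for z in(.075,.082):
  q=[(np.cos(t)*.027+.463,np.sin(t)*.027+.3485,z-.004) for t in np.linspace(0,6.28,60)]
  cv2.polylines(im,[proj(c,q).astype(np.int32)],True,(255,0,0) if z<.08 else (0,255,0),1)
u=[int(v) for v in proj(c,[[.463,.3485,.075]])[0]]
x0=max(u[0]-110,0);y0=max(u[1]-80,0);save('w4',cv2.resize(im[y0:y0+200,x0:x0+260],None,fx=3,fy=3,interpolation=2))
```

```text
[0.49759519 0.31865402 0.06239944] [ 1.39936175 -1.4348393   0.34201475] [-0.03943974 -0.22472146  0.05029341]
```

View pics/w4.png

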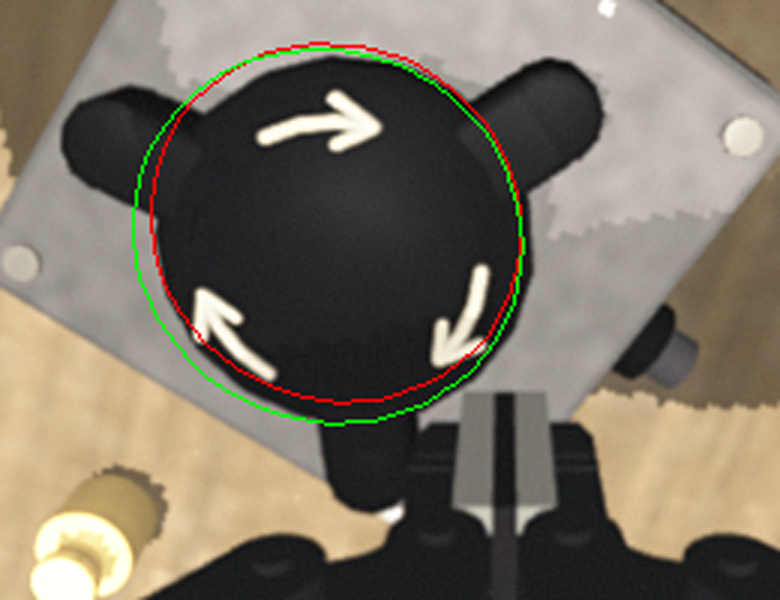

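Emit:
arm_command --series '[[[0, -1.1, -2, 0.05], [0, -1.1, -2, 0.05], [0, 0, 0, 0], [0, 0, 0, 0], [0, 0, 0, 0]]]'

```text
t: 9.15
tcp_pos: [0.4945, 0.3155, 0.0624]
tool_rot: [-0.075, 0.703, 0.075, 0.703]
force: [3.0, -0.5, 0.1]
finger_gap: 0.003
```

Emit:
arm_command --series '[[[-10, 0, 0, 0], [-20, 0, 0, 0], [-25, 0, 0, 0], [-25, 0, 0, 0], [-25, 0, 0, 0], [-25, 0, 0, 0], [-20, 0, 0, 0], [0, 0, 0, 0], [0, 0, 0, 0], [0, 0, 0, 0]]]'

```text
t: 10.15
tcp_pos: [0.4926, 0.3149, 0.2111]
tool_rot: [-0.075, 0.704, 0.075, 0.702]
force: [0.7, 0.1, 0.1]
finger_gap: 0.0
```

Run:
```python
from h import *
s=status.sense();im=snapshot('wrist');c=cam('wrist',s);np.save('w5.npy',im)
print(s['t'],s['tcp_pos'],s['force'])
d=np.array([.463,.3485])
for z,col in((.071,(255,0,0)),(.078,(0,255,0))):
  for k in range(3):
    b=np.radians(-16.8)+k*2.0944;p=proj(c,[[*(d+.042*np.array([np.cos(b),np.sin(b)])),z]])[0];cv2.circle(im,(int(p[0]),int(p[1])),1,col,-1)
u=[int(v) for v in proj(c,[[.463,.3485,.075]])[0]];print(u)
x0=max(u[0]-80,0);y0=max(u[1]-60,0);save('w5',cv2.resize(im[y0:y0+150,x0:x0+195],None,fx=4,fy=4,interpolation=2))
m=camera_params('wrist')
```

```text
10.15 [0.49260873 0.31489754 0.21108619] [0.7433192  0.10516588 0.10861399]
[254, 159]
```

View pics/w5.png

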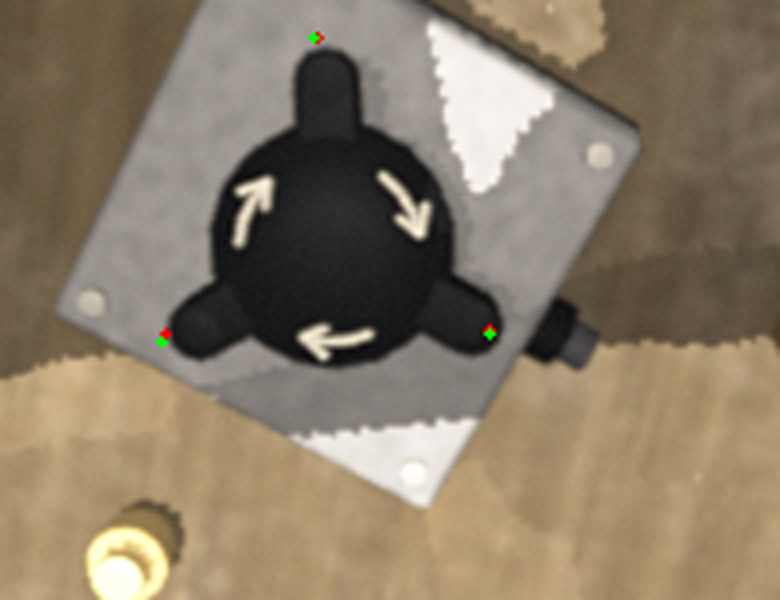

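Run:
```python
from h import *
a=cv2.imread('pics/side1.png')[:,:,::-1];b=snapshot('side');c=cam('side')
print(proj(c,[[.463,.35,.082],[.463,.35,.075]]))
def prep(i): return cv2.resize(i[135:200,190:255],None,fx=5,fy=5,interpolation=2)
save('side_cmp',np.hstack([prep(a),prep(b)]))
```

```text
[[221.73121318 161.22719046]
 [221.92982723 162.74825883]]
```

View pics/side_cmp.png

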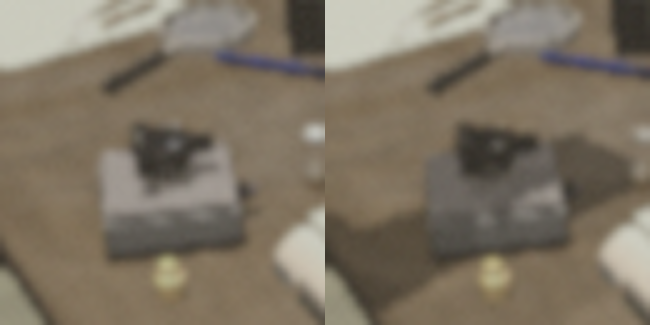

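Run:
```python
from h import *
a=cv2.imread('pics/side1.png')[:,:,::-1];b=snapshot('side')
for i in(a,b): print([[int(v) for v in i[154:166,x].mean(1)] for x in(217,220,223,226,230)])
s=status.sense();M=R.from_quat(s['tool_rot']).as_matrix();print(M.round(3),M.T@(np.array([.506,-.266,.211])-s['tcp_pos'])*1000,M.T@(np.array([.4645,.349,.1])-s['tcp_pos'])*1000)
```

```text
[[108, 110, 115, 115, 110, 96, 83, 87, 92, 82, 70, 70], [108, 111, 115, 114, 111, 102, 84, 63, 59, 58, 60, 57], [110, 113, 113, 113, 114, 113, 97, 72, 69, 81, 82, 71], [113, 114, 113, 112, 113, 112, 101, 79, 72, 76, 69, 59], [113, 115, 116, 116, 113, 115, 111, 95, 69, 56, 71, 106]]
[[109, 111, 116, 118, 110, 94, 74, 70, 70, 67, 60, 59], [109, 112, 115, 115, 111, 102, 81, 60, 50, 50, 51, 49], [110, 114, 114, 114, 112, 104, 87, 61, 58, 68, 69, 59], [112, 116, 115, 114, 112, 110, 95, 74, 58, 60, 58, 53], [115, 116, 117, 116, 115, 117, 112, 92, 65, 47, 55, 74]]
[[-0.003 -0.21   0.978]
 [-0.001  0.978  0.21 ]
 [-1.    -0.    -0.003]] [ 5.48515541e-01 -5.70699415e+02 -1.09694002e+02] [111.01566398  39.31134747 -20.51928975]
```

The head's top edge in the side view sits in the same rows as at the start (a 7 mm drop would move it 1.5 px), so the head is up and turned back. Now I'll go to the reset box by a path in front of the balance, at x ≈ 0.385.

Emit:
arm_command --series '[[[0, -18, -26, 0], [0, -18, -26, 0], [0, -18, -26, 0], [0, -18, -26, 0], [0, -18, -26, 0], [0, 0, 0, 0], [0, 0, 0, 0]]]'

```text
t: 11.0
tcp_pos: [0.3859, 0.1998, 0.2122]
tool_rot: [-0.074, 0.703, 0.075, 0.703]
force: [-0.3, -0.1, -0.7]
finger_gap: 0.001
```

Emit:
arm_command --series '[[[0, -30, -6.5, 0], [0, -30, -6.5, 0], [0, -30, -6.5, 0], [0, -30, -6.5, 0], [0, 0, 0, 0], [0, 0, 0, 0]]]'

```text
t: 11.6
tcp_pos: [0.387, 0.0771, 0.2123]
tool_rot: [-0.074, 0.703, 0.074, 0.703]
force: [0.6, -0.3, -0.2]
finger_gap: 0.001
```

Emit:
arm_command --series '[[[0, -30, -6.5, 0], [0, -30, -6.5, 0], [0, -30, -6.5, 0], [0, -30, -6.5, 0], [0, -30, -6.5, 0], [0, -30, -6.5, 0], [0, -30, -6.5, 0], [0, -30, -6.5, 0], [0, 0, 0, 0], [0, 0, 0, 0]]]'

```text
t: 12.6
tcp_pos: [0.386, -0.1678, 0.2121]
tool_rot: [-0.075, 0.703, 0.075, 0.703]
force: [-0.2, -0.2, 0.3]
finger_gap: 0.002
```

Emit:
arm_command --series '[[[0, -24, 20, 0], [0, -24, 20, 0], [0, -24, 20, 0], [0, -24, 20, 0], [0, -24, 20, 0], [0, 0, 0, 0], [0, 0, 0, 0], [0, 0, 0, 0]]]'

```text
t: 13.4
tcp_pos: [0.5076, -0.2623, 0.2118]
tool_rot: [-0.075, 0.704, 0.076, 0.702]
force: [-0.1, 0.7, -0.1]
finger_gap: 0.001
```

Run:
```python
from h import *
s=status.sense();im=snapshot('wrist');c=cam('wrist',s);save('w6',im);np.save('w6.npy',im)
import json;json.dump({k:np.array(v).tolist() for k,v in s.items()},open('w6.json','w'))
print(s['t'],s['tcp_pos'],s['q'],proj(c,[[.506,-.2665,.057]]))
```

```text
13.4 [ 0.5075786 -0.2622534  0.2118126] [-6.72532342e-01  4.80055869e-01  1.58833323e+00  2.25356709e-04
  1.07612517e+00 -8.86451901e-01] [[277.04456296 201.6037127 ]]
```

View pics/w6.png

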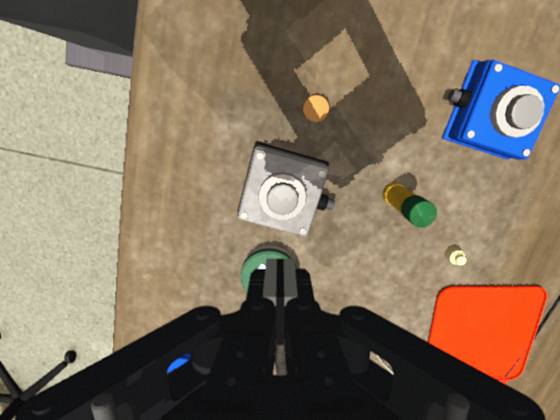

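The grey box's round button is at about (283,197) in its light ring. The glue stick at (410,205), the tin at (267,270) and the cork at (316,108) are all clear of the finger path.

Run:
```python
from h import *
import json
s=json.load(open('w6.json'));c=cam('wrist',s)
P=plane(c,[[283,197]],.057)[0];M=R.from_quat(s['tool_rot']).as_matrix();print(P,M.T@(P-s['tcp_pos'])*1000)
```

```text
[ 0.5106166  -0.26081456  0.057     ] [154.80820782   0.39161234   3.53630209]
```

Emit:
arm_command --series '[[[40, 0.5, 3, 0], [40, 0, 0, 0], [40, 0, 0, 0], [25, 0, 0, 0], [0, 0, 0, 0], [0, 0, 0, 0], [0, 0, 0, 0]]]'

```text
t: 14.15
tcp_pos: [0.5122, -0.2641, 0.0692]
tool_rot: [-0.076, 0.702, 0.074, 0.704]
force: [0.9, -1.0, -0.5]
finger_gap: 0.003
```

Emit:
arm_command --series '[[[4, 0, 0, 0], [4, 0, 0, 0], [3, 0, 0, 0], [2, 0, 0, 0], [2, 0, 0, 0], [0, 0, 0, 0], [0, 0, 0, 0], [0, 0, 0, 0]]]'

```text
t: 14.95
tcp_pos: [0.5115, -0.2637, 0.0526]
tool_rot: [-0.075, 0.703, 0.075, 0.703]
force: [-0.7, -0.4, 3.8]
finger_gap: -0.002
```

Emit:
arm_command --series '[[[1, 0, 0, 0], [1, 0, 0, 0], [0.5, 0, 0, 0], [0, 0, 0, 0], [0, 0, 0, 0], [0, 0, 0, 0]]]'

```text
t: 15.55
tcp_pos: [0.5115, -0.2637, 0.051]
tool_rot: [-0.075, 0.703, 0.075, 0.703]
force: [-0.9, 1.0, 12.2]
finger_gap: -0.004
```

The button bottomed (6 mm in, force up to 12 N). Letting go.

Emit:
arm_command --series '[[[-10, 0, 0, 0], [-25, 0, 0, 0], [-40, 0, 0, 0], [-40, 0, 0, 0], [-40, 0, 0, 0], [0, 0, 0, 0], [0, 0, 0, 0], [0, 0, 0, 0], [0, 0, 0, 0]]]'

```text
t: 16.45
tcp_pos: [0.5101, -0.2627, 0.2029]
tool_rot: [-0.074, 0.704, 0.076, 0.702]
force: [-0.7, -0.4, -0.2]
finger_gap: 0.003
```

Run:
```python
from h import *
s=status.sense();im=snapshot('wrist');print(s['t'],s['tcp_pos'],s['force'])
a=cv2.imread('pics/top1.png')[:,:,::-1];b=snapshot('top')
f=lambda i:np.hstack([cv2.resize(i[200:280,135:225],(400,356)),cv2.resize(i[190:270,295:385],(400,356))])
save('fin',cv2.resize(np.vstack([f(a),f(b)]),(674,600)))
sd=snapshot('side');print([[int(v) for v in sd[154:166,x].mean(1)] for x in(220,226,230)])
```

```text
16.45 [ 0.51012686 -0.26268918  0.20285777] [-0.72638768 -0.44720529 -0.20285127]
[[117, 122, 124, 124, 122, 111, 90, 71, 64, 64, 66, 65], [122, 124, 123, 121, 122, 121, 109, 87, 80, 84, 76, 63], [122, 124, 126, 125, 124, 124, 120, 102, 76, 60, 76, 114]]
```

View pics/fin.png

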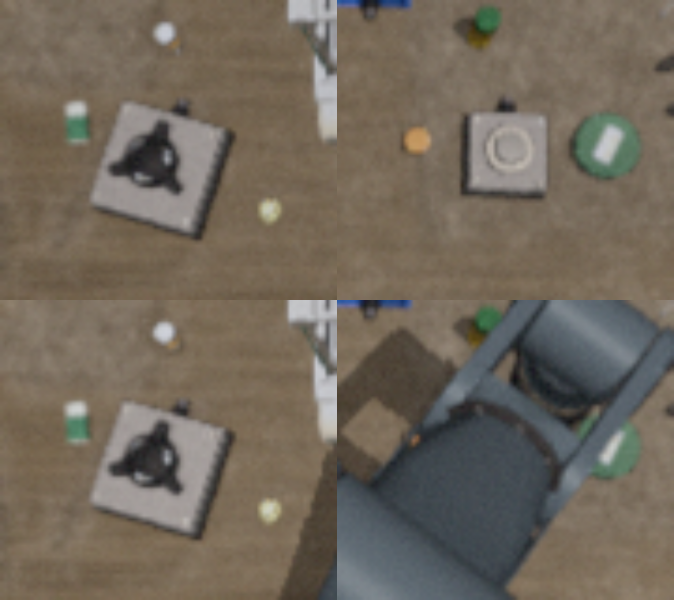

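The stop box, its head and the small things around it look the same as at the start. The reset box is hidden under the arm in this view, but the force is zero and the finger is clear. Handing in.

```bash
python3 -c "
from station import ticket
print(ticket.sign_off())"
```

```text
the job is handed in; nothing more can be done
None
```

I carried out the whole emergency-stop test and handed the job in at about 16.5 s of the 72 s allowed. No verdict was reported.

**What I did:**
- **Pressing the stop:** I pressed the mushroom head with the shut fingers until it bottomed at about 8.5 mm and 10.7 N. The wrist view then showed it latched down.
- **Twisting it free:** I pushed the lobe nearest the cable gland clockwise along an arc, with the fingers turning about 1.0 rad in all. I then lifted off.
- **Pressing the reset:** I passed in front of the balance and pressed the grey reset box's button to its stop, 6 mm in at 12 N. I then let go and lifted clear.

**What my last checks showed:**
- **Head:** its top edge in the side view was in the same rows as at the start, before and after the reset press. A head still latched would sit about 1.5 px lower. The lobes were back in their starting direction.
- **Surroundings:** the stop box and the small things around it looked unmoved from above. The force was near zero with the finger about 15 cm above the button.

**What was not checked or disagreed:**
- **Reset box at the end:** the arm hid it in the final top view, so I did not see that the button was back out or that the box and the things near it had stayed put.
- **Moment of release:** I did not see the head spring up during the twist. The close view at about 0.85 rad did not settle it; the height was confirmed only after I let go.
- **Head position:** the top and wrist cameras disagreed by about 6 mm. I used the wrist camera, and the press and push both landed.

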